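Bundle channel offcuts in the cradle and tag them

ROBOT

A 6-joint arm with a two-finger parallel gripper is mounted at the origin on a cart in front of the work surface, level with it; the furniture and walls round the work are solid. World frame = base frame: x ahead of the robot, y to its left, z up, the work surface at z = 0. Lengths are in m, angles in rad, forces in N, time in s.
With the tool pointing down it reaches from about 0.275 to 0.725 m from the base axis. Payload 5.6 kg.
Tool frame: the origin (TCP) lies on the centre line of the jaws, within the pads' length; the fingertips stand 8 mm ahead of it and the grasp point (between the pads) lies 11 mm behind it; z points along the fingers, y is the line along which they close (so a half turn about z gives the same grasp; the last joint's range is limited). The gripper opens to 85 mm and grips with 20 to 120 N. Pads are 22 mm wide; open, the fingers measure 114 mm over their backs; the gripper's body (76 mm by 85 mm) begins 54 mm behind the grasp point. The pads swing forward as they close: fully open they stand 13 mm farther back than shut.
Start: joints at [1.427, 0.255, 0.108, 0, -1.424, -0.285], TCP at [0.229, 0.5, 0.239] pointing down, gripper open.
Joint ranges: [-2.95, 2.95], [-1.21, 1.97], [-1.09, 1.5], [-2.87, 1.71], [-2.94, -0.07], [-3.05, 3.05]. Speed limits (rad/s): [2.57, 2.57, 3.14, 3.14, 3.14, 3.14].

INTERFACE

Orientations are given as [roll, pitch, yaw] about the fixed x, y, z axes, in that order (R = Rz(yaw) Ry(pitch) Rx(roll)).
In Python, from workcell import read_state, camera, workorder, look_for, regions_of, mark_of gives the robot as it stands.
- The arm moves only by the tool step_arm, never from a script. Its argument "commands" is a list of rows, each an object with "xyz": the shift along the world's x, y, z in normalised numbers (1 is 0.4 m), a list of three; "rotation": the turn, a rotation vector about the world's x, y, z in fractions of the full range, 1 being 4 rad, a list of three; "jaw": the finger opening in m, from 0 to 0.0854. In form: [{"xyz": [dx, dy, dz], "rotation": [wx, wy, wz], "jaw": jaw}, ...]. A call has exactly 8 rows; each row is the pose to reach, as a shift and turn from the pose commanded when the call began; what a row does not reach only later rows make up. A row lasts 1/10 s, in which the tool goes at most 50 mm and 8.59 degrees, less where a joint would pass 70% of its speed; a pose out of reach is approached as far as the arm can. A shift or turn number past 1, either way, is cut back to 1. A call with a gripper value outside its range is refused whole. The fingers move at their own pace and stop on an object; "grip_force" is the grip in N (left out, the last holds). Time passes only in rows, so rows that repeat a pose let the fingers close, or fill a call up. It gives the time, the measured TCP pose, the force, the opening and the grip force at its end, in the units of the state.
- read_state(): the state, without advancing time (a new reading comes with each control period).
- camera(name): name is "scene" or "top" or "wrist"; returns a dict with "img" (384x512x3 uint8, red, green, blue), "depth" (384x512 float32, m along the optical axis (not along the pixel's ray), 0 where there is no reading), "fx", "fy", "cx", "cy" (pixels), "distortion" ([k1, k2, p1, p2, k3] as OpenCV has them; the pictures are not rectified), "cam_to_world" (4x4, takes a point from camera to world coordinates). Camera axes: x right, y up, looking along -z (the intrinsics and any distortion apply to the point x, -y, -z); pixel columns grow to the right and rows downward; lengths in m; the calibration is good to about 2 mm. A picture is of the moment at which its call begins.
- workorder.finish_job(): hands the job in; it is judged then, once.
Trained networks look in a picture, given as the dict that the camera call returned (one of the last four; its "shot" number tells which), for a name from the list of things; names that differ only in an ending like _2 or _b are one class to them, and where a whole thing is asked for, a point or a joint stands for the part that bears it (a point fixed in the world has none). Each returns a list of dicts, best first, with "score" (0 to 1); they miss things now and then, are a little off and sometimes report something else, mostly with a low value. They report only what shows in the picture. A call takes as long as a camera call. They do not tell look-alikes from the thing itself.
- look_for(picture, target): "extent" ([left, top, width, height] in pixels, round what is visible of it).
- regions_of(picture, target): "region" (384x512 bool, what is visible of it) and "extent" ([left, top, width, height] in pixels, round what is visible of it).
- mark_of(picture, target): "centre" ([column, row] in pixels: a listed point, or the origin of a listed thing).
The state is a dict: "clock": time; "q": joint angles; "qd": joint speeds; "tau": joint torques, N m; "eef_pos": TCP position; "tool_rot": TCP orientation; "ft_force": force on the tool from outside, world axes, zero at the start; "ft_torque": the same for the moment, N m; "grip_width": finger opening in m; "gripper_force": force on a finger pad.
Only numpy, scipy, OpenCV 4.12 (cv2) and the standard library are available. Lean on these libraries where they do the work, as an engineer would, in place of code of your own. Each camera call takes 0.05 s, during which the arm holds its last target. There are 200 camera calls.

TASK

Make up the bundle in the wooden cradle: lay the long and the short legs-up channel side by side across its two bearers, squarely and centred, the long one on the side of the steel plate and the short one on the side of the two pins; then set the tall upside-down channel over the pair so that it interlocks, one of its legs standing fully down inside each of them, and last lay the banded tag bundle centred and lengthways on its flat top. Let go of everything and leave the other things on the table where they are.

Things in the scene. Friction and masses are not known exactly. Their poses are not given: they have to be found in the camera images.
- cradle: Fixed cradle, plywood board 104 (x) x 84 (y) mm. Two timber bearers along x, 70 x 10 mm, at y = +-14 mm, tops 20 mm above the table; work lies across them, lengthways along y. At +x a steel plate (inner face x = +35 mm, 66 mm long, foot outside), at -x two 8 mm steel pins (inner faces x = -35 mm, y = +-22 mm); both reach 42 mm above the table. Ends open. Origin: centre of underside, on the table.
- long_channel: Long legs-up channel: plain steel U channel, open side up, 66 mm long (y), 28 mm wide (x), 28 mm high, legs and floor 5 mm thick, 18 mm clear between legs, ends open, two dark slots in the floor; about 0.16 kg. Can be gripped over its two ends, 66 mm apart. Origin: centre of its underside; z up.
- short_channel: Short legs-up channel: the same section as the long one (28 mm wide, 28 mm high, 5 mm walls, open side up) but only 48 mm long (its y). Can be gripped over its two ends. About 0.12 kg. Origin: centre of its underside; z up.
- bridge_channel: Tall upside-down channel: plain steel U channel on its leg edges, flat web on top with two dark slots; 56 mm long (y), 38 mm wide (x), 50 mm high, 5 mm walls, legs' centres 33 mm apart; about 0.2 kg. Grip across the legs near the top. Nested over the pair its leg edges stand on their floors, 25 mm above the table, top at 75 mm. Origin: centre of the leg edges' plane; z up.
- tags: Tag bundle: flat stack of pale tags under a band, 62 mm long (its y), 34 mm wide (its x), 18 mm high, about 0.09 kg; can be gripped across its width. Origin: centre of its underside; z up.
- rusty_bracket: Bystander, leave alone: rusty U strap bracket, 30 x 78 mm, 42 mm high, loose. Origin: centre of its underside.
- roller: Bystander, leave alone: pale U bracket with a dark guide roller in it, 39 x 80 mm, 50 mm high, loose. Origin: centre of its underside.
There are look-alikes about, which are no part of the job. What is shaped like the short_channel but blue or green is not meant.

How it is judged:
On the way, in this order (a step that is already met when the one before it is completed fails the run):
1. the long channel (plate side) and the short channel (pin side) lie side by side on the bearers, let go (x of long_channel in the frame of cradle between 0.007 and 0.026 m and y of long_channel in the frame of cradle between -0.014 and 0.014 m and z of long_channel in the frame of cradle between 0.0175 and 0.0235 m and angle between the y axis of each of long_channel, short_channel and the y axis of cradle, either way round below 0.15 rad and angle between each of long_channel, short_channel's own z axis and vertical below 0.07 rad and x of short_channel in the frame of cradle between -0.026 and -0.007 m and y of short_channel in the frame of cradle between -0.014 and 0.014 m and z of short_channel in the frame of cradle between 0.0175 and 0.0235 m and contact force between each of long_channel, short_channel and the fingers below 0.05 N), for 0.2 s.
2. the tall channel stands interlocked over the pair, let go (x of long_channel in the frame of cradle between 0.007 and 0.026 m and y of long_channel in the frame of cradle between -0.014 and 0.014 m and z of long_channel in the frame of cradle between 0.0175 and 0.0235 m and angle between the y axis of each of long_channel, short_channel and the y axis of cradle, either way round below 0.15 rad and angle between each of long_channel, short_channel, bridge_channel's own z axis and vertical below 0.07 rad and x of short_channel in the frame of cradle between -0.026 and -0.007 m and y of short_channel in the frame of cradle between -0.014 and 0.014 m and z of short_channel in the frame of cradle between 0.0175 and 0.0235 m and x of bridge_channel in the frame of cradle between -0.012 and 0.012 m and y of bridge_channel in the frame of cradle between -0.014 and 0.014 m and z of bridge_channel in the frame of cradle between 0.0225 and 0.0285 m and angle between the y axis of bridge_channel and the y axis of cradle, either way round below 0.2 rad and contact force between bridge_channel and the fingers below 0.05 N), for 0.2 s.
At the end, for the whole second after the job is handed in: Long (plate side) and short (pin side) channels on the bearers, 7-26 mm off the middle, within 14 mm endways, 0.15 rad; tall one with a leg on each floor, within 12 x 14 mm of the cradle's centre, 0.2 rad; tags flat on top within 12 x 15 mm, 0.25 rad; all level, released, at rest (all of step 2 and x of tags in the frame of bridge_channel between -0.012 and 0.012 m and y of tags in the frame of bridge_channel between -0.015 and 0.015 m and z of tags in the frame of bridge_channel between 0.047 and 0.054 m and angle between the y axis of tags and the y axis of bridge_channel, either way round below 0.25 rad and angle between tags's own z axis and vertical below 0.07 rad and contact force between each of long_channel, short_channel, tags and the fingers below 0.05 N and linear speed of each of long_channel, short_channel, bridge_channel, tags below 0.02 m/s); the robot touches nothing.
It fails at once if a bystander (rusty bracket or roller bracket) is moved more than 25 mm (distance of any of rusty_bracket, roller from where it was at the start of the episode above 0.025 m).
It also fails if it takes over 120 s, if anything falls off the work surface, if the arm or the gripper's body presses on something with over 40 N, if the wrist force passes 120 N, or if a joint passes its speed limit or range.

## Working session

There is one attempt and no reset: what is moved stays moved. The work goes in short steps, Python scripts to look and compute and a tool call to move; the robot and the scene stay as the last step left them, time stands still between calls to the robot, and variables do not carry over. Pictures are saved under pics/ and viewed, at most 14 in all, crops included, and the job is handed in when it is done.

Besides the shell and the picture viewer there is one more tool, called in YAML: its name, and indented under it one key for each argument. step_arm: Moves the arm, as the interface text tells. Its arguments: {"type":"object","properties":{"commands":{"type":"array","items":{"type":"object","properties":{"xyz":{"type":"array","items":{"type":"number"}},"rotation":{"type":"array","items":{"type":"number"}},"jaw":{"type":"number"}}}},"grip_force":{"type":"number"}},"required":["commands"]}

```bash
mkdir -p pics
cat > h.py <<'E'
import numpy as np, cv2
from workcell import *
def cloud(p):
    h,w=p["depth"].shape
    u,v=np.meshgrid(np.arange(w),np.arange(h))
    K=np.array([[p["fx"],0,p["cx"]],[0,p["fy"],p["cy"]],[0,0,1.]])
    n=cv2.undistortPoints(np.stack([u,v],-1).reshape(-1,1,2).astype(float),K,np.array(p["distortion"],float)).reshape(h,w,2)
    d=p["depth"]
    c=np.stack([n[...,0]*d,-n[...,1]*d,-d,np.ones_like(d)],-1)
    W=(c@np.array(p["cam_to_world"]).T)[...,:3]
    W[d<=0]=np.nan
    return W
def save(p,n): cv2.imwrite("pics/"+n,p["img"][...,::-1])
E
cat > a.py <<'E'
from h import *
for c in ["top","scene"]:
    p=camera(c); save(p,c+"0.png"); W=cloud(p); np.save(c+".npy",W)
    print(c,np.round(np.array(p["cam_to_world"])[:3,3],3))
    for t in ["cradle","long_channel","short_channel","bridge_channel","tags","rusty_bracket","roller"]:
        for r in regions_of(p,t)[:4]:
            m=r["region"]&np.isfinite(W[...,2]); P=W[m]
            if len(P)<5: continue
            zt=np.percentile(P[:,2],97); T=P[P[:,2]>zt-.008][:,:2].astype(np.float32)
            R=cv2.minAreaRect(T*1000)
            print(t,round(r["score"],2),r["extent"],"ztop",round(zt,3),"rect",np.round(R[0]),np.round(R[1]),round(R[2]),"rgb",p["img"][r["region"]].mean(0).round())
print(read_state()["clock"])
E
python3 a.py
```

```text
top [0.269 0.008 1.155]
cradle 0.56 [215.9, 142.4, 44.1, 46.5] ztop 0.04 rect [566.  28.] [66. 82.] 52 rgb [211. 190. 150.]
long_channel 0.58 [347.5, 193.9, 14.2, 27.7] ztop 0.03 rect [ 437. -299.] [29. 61.] 59 rgb [161. 160. 159.]
short_channel 0.73 [239.8, 198.3, 14.3, 21.2] ztop 0.03 rect [439.   1.] [28. 45.] 69 rgb [ 75. 159.  90.]
short_channel 0.72 [168.6, 202.7, 10.1, 23.0] ztop 0.03 rect [430. 203.] [29. 46.] 86 rgb [ 69. 151.  83.]
short_channel 0.68 [183.2, 178.5, 15.6, 12.7] ztop 0.03 rect [511. 161.] [44. 29.] 90 rgb [ 65. 147.  81.]
short_channel 0.66 [152.0, 163.4, 18.5, 15.4] ztop 0.03 rect [555. 240.] [29. 45.] 75 rgb [159. 159. 161.]
bridge_channel 0.85 [126.3, 201.9, 22.0, 30.6] ztop 0.053 rect [423. 297.] [58. 39.] 19 rgb [185. 183. 183.]
bridge_channel 0.62 [321.1, 145.2, 23.6, 26.6] ztop 0.022 rect [ 580. -248.] [37. 65.] 54 rgb [215. 201. 187.]
tags 0.85 [320.1, 146.3, 25.3, 27.8] ztop 0.022 rect [ 580. -249.] [34. 65.] 53 rgb [224. 211. 199.]
rusty_bracket 0.61 [377.5, 169.1, 13.6, 28.9] ztop 0.042 rect [ 510. -385.] [78. 21.] 0 rgb [133. 109.  93.]
roller 0.9
[... 372 characters left out ...]
 ztop 0.028 rect [505. 163.] [53. 34.] 87 rgb [ 89. 136.  90.]
short_channel 0.6 [207.7, 165.8, 20.8, 9.9] ztop 0.027 rect [541. 212.] [94. 53.] 61 rgb [150. 155. 151.]
short_channel 0.49 [292.0, 196.0, 19.9, 16.9] ztop 0.028 rect [ 527. -138.] [37. 48.] 33 rgb [ 66.  97. 161.]
bridge_channel 0.82 [168.8, 164.7, 19.6, 19.2] ztop 0.051 rect [420. 298.] [60. 43.] 18 rgb [142. 142. 141.]
tags 0.51 [165.6, 151.9, 16.9, 17.2] ztop 0.046 rect [497. 386.] [71. 26.] 17 rgb [120. 117. 112.]
rusty_bracket 0.87 [364.5, 219.8, 24.3, 22.2] ztop 0.041 rect [ 508. -390.] [85. 29.] 1 rgb [106.  89.  76.]
roller 0.47 [165.4, 150.2, 18.5, 19.3] ztop 0.046 rect [499. 387.] [75. 26.] 17 rgb [120. 118. 112.]
0.8
```

Run:
```python
import cv2
i=cv2.imread("pics/top0.png")
cv2.imwrite("pics/c1.png",cv2.resize(i[125:245,85:405],None,fx=2.5,fy=2.5,interpolation=cv2.INTER_CUBIC))
a=cv2.resize(i[155:190,140:200],None,fx=8,fy=8,interpolation=cv2.INTER_CUBIC)
b=cv2.resize(i[135:195,205:270],None,fx=8,fy=8,interpolation=cv2.INTER_CUBIC)[:, :]
b=cv2.resize(b,(300,280));a=cv2.resize(a,(480,280))
import numpy as np
cv2.imwrite("pics/c2.png",np.hstack([a,b]))
```

```text
(no output)
```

View pics/c1.png

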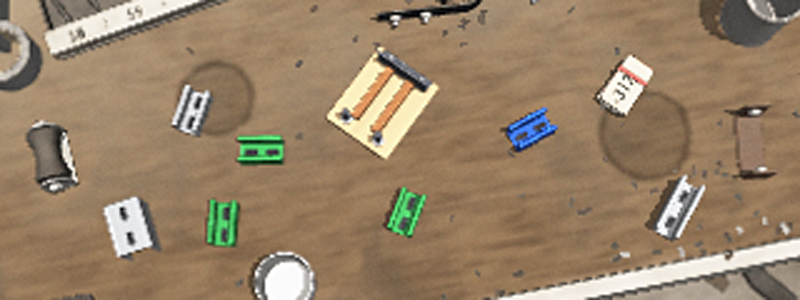

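View pics/c2.png

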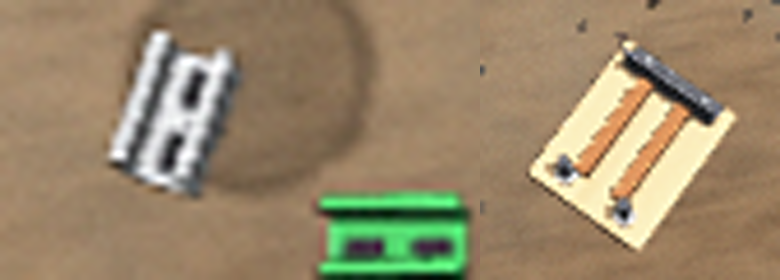

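The top crop shows the candidates for the short channel. There is a grey one at crop (192,108), green ones at (260,150), (222,222) and (405,212), and a blue one at (530,130). The close crop confirms the grey one, legs-up with two slots, so I'm choosing it. The other parts:
- **Long channel:** grey, at (680,207).
- **Bridge channel:** at (128,227).
- **Tags:** at (625,85).
- **Cradle:** at (383,103), with the plate at upper right.

Careful with the scale: shifts go in shares of 0.4 m and turns go in shares of 4 rad. That gives: -0.33 m / 0.4 = -0.825, -0.24 m / 0.4 = -0.6.

step_arm:
  commands:
    - {"xyz":[0.1,-0.1,0.025],"rotation":[0,0,0],"jaw":0.085}
    - {"xyz":[0.2,-0.2,0.05],"rotation":[0,0,0],"jaw":0.085}
    - {"xyz":[0.3,-0.3,0.075],"rotation":[0,0,0],"jaw":0.085}
    - {"xyz":[0.4,-0.4,0.1],"rotation":[0,0,0],"jaw":0.085}
    - {"xyz":[0.5,-0.5,0.125],"rotation":[0,0,0],"jaw":0.085}
    - {"xyz":[0.6,-0.6,0.125],"rotation":[0,0,0],"jaw":0.085}
    - {"xyz":[0.7,-0.7,0.125],"rotation":[0,0,0],"jaw":0.085}
    - {"xyz":[0.75,-0.825,0.125],"rotation":[0,0,0],"jaw":0.085}

```text
clock: 1.6
eef_pos: [0.5021, 0.2122, 0.2883]
tool_rot: [-3.141, -0.0, -0.429]
ft_force: [1.4, 1.1, -0.5]
grip_width: 0.0849
gripper_force: 0.0
```

```bash
cat > w.py <<'E'
import sys
from h import *
s=read_state(); print("tcp",np.round(s["eef_pos"],4),"rot",np.round(s["tool_rot"],3),"q",np.round(s["q"],2),s["clock"])
p=camera("wrist"); save(p,sys.argv[1]+".png"); W=cloud(p); np.save(sys.argv[1]+".npy",W)
for t in sys.argv[2:]:
    for r in regions_of(p,t)[:3]:
        m=r["region"]&np.isfinite(W[...,2]); P=W[m]
        if len(P)<5: continue
        zt=np.percentile(P[:,2],95); T=(P[P[:,2]>zt-.006][:,:2]*1000).astype(np.float32)
        T=T[(abs(T-np.median(T,0))<60).all(1)]
        R=cv2.minAreaRect(T)
        print(t,round(r["score"],2),np.round(r["extent"]),"zt",round(zt,4),"rect",np.round(R[0],1),np.round(R[1],1),round(R[2],1),"rgb",p["img"][r["region"]].mean(0).round(),"mark",[np.round(k["centre"]) for k in mark_of(p,t)[:2]])
E
python3 w.py w1 cradle short_channel
```

```text
tcp [0.5021 0.2122 0.2883] rot [-3.141 -0.    -0.429] q [ 0.69  0.24  0.21  0.   -1.54  0.46] 1.6
cradle 0.85 [331.   3.  96.  95.] zt 0.0397 rect [562.8  24.8] [63.8 81.2] 58.3 rgb [213. 189. 149.] mark [array([377.,  49.])]
short_channel 0.97 [205. 110.  29.  38.] zt 0.0291 rect [556.3 238.3] [27.9 47.1] 71.6 rgb [199. 199. 200.] mark [array([285., 203.]), array([505.,  23.])]
short_channel 0.93 [419. 114.  34.  42.] zt 0.0286 rect [438.1   1.6] [29.3 47.5] 67.9 rgb [ 58. 110.  61.] mark [array([285., 203.]), array([505.,  23.])]
short_channel 0.83 [488.   3.  24.  42.] zt 0.0276 rect [ 532.1 -120.7] [ 5.6 20.4] 28.6 rgb [ 53.  66. 113.] mark [array([285., 203.]), array([505.,  23.])]
```

View pics/w1.png

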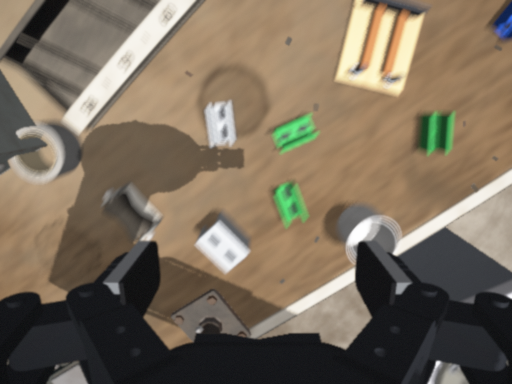

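Both views agree on the short channel: (556,238) mm, with its long axis at −18°. The wrist picture shows it at pixel (220,125) and the cradle at (380,48).

Scaled: -0.1 m / 0.4 = -0.25, 0.03 m / 0.4 = 0.075, -1.12 rad / 4 = -0.28.

step_arm:
  commands:
    - {"xyz":[0.025,0.025,0],"rotation":[0,0,-0.035],"jaw":0.085}
    - {"xyz":[0.05,0.05,-0.025],"rotation":[0,0,-0.07],"jaw":0.085}
    - {"xyz":[0.075,0.05,-0.05],"rotation":[0,0,-0.105],"jaw":0.085}
    - {"xyz":[0.1,0.05,-0.1],"rotation":[0,0,-0.14],"jaw":0.085}
    - {"xyz":[0.125,0.05,-0.15],"rotation":[0,0,-0.175],"jaw":0.085}
    - {"xyz":[0.125,0.05,-0.2],"rotation":[0,0,-0.21],"jaw":0.085}
    - {"xyz":[0.125,0.05,-0.225],"rotation":[0,0,-0.245],"jaw":0.085}
    - {"xyz":[0.125,0.05,-0.25],"rotation":[0,0,-0.28],"jaw":0.085}

```text
clock: 2.75
eef_pos: [0.5496, 0.235, 0.1877]
tool_rot: [3.141, -0.0, -1.552]
ft_force: [-0.2, -0.4, 0.5]
grip_width: 0.0848
gripper_force: 0.0
```

```bash
python3 w.py w2 cradle short_channel
```

```text
tcp [0.5496 0.235  0.1877] rot [ 3.141 -0.    -1.552] q [ 0.67  0.37  0.14 -0.   -1.34 -0.65] 2.75
short_channel 0.98 [220. 157.  61.  46.] zt 0.0291 rect [556.  238.5] [28.3 46.2] 71.2 rgb [195. 196. 197.] mark [array([301.,  99.]), array([376., 140.])]
short_channel 0.91 [287.  69.  35.  56.] zt 0.0291 rect [509.7 162. ] [46.9 28.5] 89.1 rgb [ 96. 190. 116.] mark [array([301.,  99.]), array([376., 140.])]
short_channel 0.56 [354. 122.  65.  41.] zt 0.0291 rect [428.9 202.3] [27.7 48.1] 86.5 rgb [ 92. 186. 107.] mark [array([301.,  99.]), array([376., 140.])]
```

Scaled: -0.145 m / 0.4 = -0.3625, -0.05 m / 0.4 = -0.125, -0.347 rad / 4 = -0.0868.

step_arm:
  commands:
    - {"xyz":[0.015,0.0075,-0.05],"rotation":[0,0,-0.035],"jaw":0.085}
    - {"xyz":[0.015,0.0075,-0.125],"rotation":[0,0,-0.07],"jaw":0.085}
    - {"xyz":[0.015,0.0075,-0.2],"rotation":[0,0,-0.0868],"jaw":0.085}
    - {"xyz":[0.015,0.0075,-0.275],"rotation":[0,0,-0.0868],"jaw":0.085}
    - {"xyz":[0.015,0.0075,-0.3375],"rotation":[0,0,-0.0868],"jaw":0.085}
    - {"xyz":[0.015,0.0075,-0.3625],"rotation":[0,0,-0.0868],"jaw":0.085}
    - {"xyz":[0.015,0.0075,-0.3625],"rotation":[0,0,-0.0868],"jaw":0.085}
    - {"xyz":[0.015,0.0075,-0.3625],"rotation":[0,0,-0.0868],"jaw":0.085}

```text
clock: 3.85
eef_pos: [0.5575, 0.2371, 0.0451]
tool_rot: [-3.14, 0.002, -1.895]
ft_force: [0.4, 0.3, -0.8]
grip_width: 0.0848
gripper_force: 0.0
```

Scaled: -0.034 m / 0.4 = -0.085, -0.0015 m / 0.4 = -0.0038.

step_arm:
  commands:
    - {"xyz":[-0.0038,0.0038,-0.0375],"rotation":[0,0,0],"jaw":0.085}
    - {"xyz":[-0.0038,0.0038,-0.07],"rotation":[0,0,0],"jaw":0.085}
    - {"xyz":[-0.0038,0.0038,-0.085],"rotation":[0,0,0],"jaw":0.085}
    - {"xyz":[-0.0038,0.0038,-0.085],"rotation":[0,0,0],"jaw":0.085}
    - {"xyz":[-0.0038,0.0038,-0.085],"rotation":[0,0,0],"jaw":0.04}
    - {"xyz":[-0.0038,0.0038,-0.085],"rotation":[0,0,0],"jaw":0.04}
    - {"xyz":[-0.0038,0.0038,-0.085],"rotation":[0,0,0],"jaw":0.04}
    - {"xyz":[-0.0038,0.0038,-0.085],"rotation":[0,0,0],"jaw":0.04}
  grip_force: 40

```text
clock: 4.65
eef_pos: [0.5556, 0.2383, 0.0105]
tool_rot: [-3.14, 0.001, -1.895]
ft_force: [-0.2, -0.5, 4.1]
grip_width: 0.0471
gripper_force: 41.9
```

Scaled: 0.17 m / 0.4 = 0.425, 0.16 m / 0.4 = 0.4, 0.84 rad / 4 = 0.21.

step_arm:
  commands:
    - {"xyz":[0,0,0.05],"rotation":[0,0,0],"jaw":0.04}
    - {"xyz":[0,0,0.15],"rotation":[0,0,0],"jaw":0.04}
    - {"xyz":[0,0,0.25],"rotation":[0,0,0.035],"jaw":0.04}
    - {"xyz":[0,-0.05,0.35],"rotation":[0,0,0.07],"jaw":0.04}
    - {"xyz":[0,-0.125,0.4],"rotation":[0,0,0.105],"jaw":0.04}
    - {"xyz":[0,-0.2,0.425],"rotation":[0,0,0.14],"jaw":0.04}
    - {"xyz":[0,-0.275,0.425],"rotation":[0,0,0.175],"jaw":0.04}
    - {"xyz":[0,-0.325,0.425],"rotation":[0,0,0.21],"jaw":0.04}

```text
clock: 5.45
eef_pos: [0.5546, 0.1065, 0.1798]
tool_rot: [-3.141, 0.0, -1.051]
ft_force: [-1.5, 0.8, -2.2]
grip_width: 0.0467
gripper_force: 43.3
```

```bash
python3 w.py w3 cradle short_channel
```

```text
tcp [0.5546 0.1065 0.1798] rot [-3.141  0.    -1.051] q [ 0.47  0.31  0.03 -0.   -1.29  0.05] 5.45
cradle 0.77 [225.  22. 130. 140.] zt 0.0411 rect [563.5  23.1] [64.9 82.4] 58.9 rgb [217. 196. 157.] mark [array([289.,  97.])]
short_channel 0.77 [399. 111.  61.  61.] zt 0.0288 rect [438.1   1.2] [28.7 47.8] 68.7 rgb [ 60. 114.  64.] mark [array([256., 247.]), array([418., 141.])]
short_channel 0.66 [287. 304.  36.  30.] zt 0.0289 rect [434.7 208.4] [27.2 30.6] 58.8 rgb [ 71. 128.  70.] mark [array([256., 247.]), array([418., 141.])]
short_channel 0.62 [196. 221. 123.  87.] zt 0.1981 rect [554.  106.9] [47.5 29. ] 29.9 rgb [104. 106. 107.] mark [array([256., 247.]), array([418., 141.])]
```

View pics/w3.png

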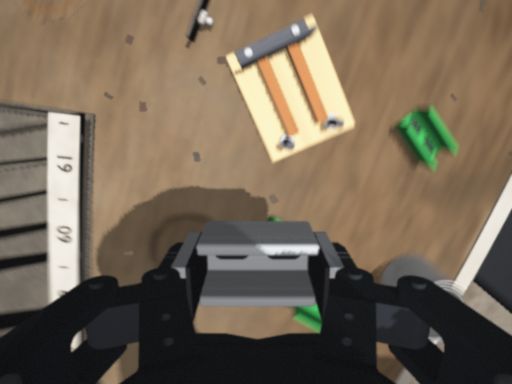

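The picture shows the cradle at (290,90) with its plate at the upper left and pins at (287,143) and (335,122). The short channel is held level in the jaws.

Run:
```python
import numpy as np,cv2
for f in ["w1","w3"]:
    W=np.load(f+".npy"); P=W[np.isfinite(W[...,2])]
    P=P[np.linalg.norm(P[:,:2]-[.563,.024],axis=1)<.075]
    for lo,hi,n in [(.003,.012,"board"),(.016,.0235,"bearers"),(.036,.045,"plate+pins"),(.003,.05,"all")]:
        Q=P[(P[:,2]>lo)&(P[:,2]<hi)]
        R=cv2.minAreaRect((Q[:,:2]*1000).astype(np.float32)); print(f,n,len(Q),np.median(Q[:,2]).round(4),np.round(R[0],1),np.round(R[1],1),round(R[2],1))
        if n=="plate+pins":
            a=np.radians(-34); d=(Q[:,:2]-[.563,.024])@[np.cos(a),np.sin(a)]
            for s,m in(("plate",d>0.02),("pins",d<-.02)):
                q=Q[m][:,:2]*1000
                R=cv2.minAreaRect(q.astype(np.float32));print(s,m.sum(),np.round(R[0],1),np.round(R[1],1),round(R[2],1))
```

```text
w1 board 4041 0.0082 [561.2  28.2] [ 98.6 108.4] 62.8
w1 bearers 1332 0.0201 [563.4  29.5] [65.9 79.9] 52.0
w1 plate+pins 408 0.0417 [562.7  27. ] [65.4 82.2] 54.4
plate 302 [594.1   4.5] [65.4  5.3] 54.1
pins 106 [533.3  49.9] [52.2  7.7] 54.4
w1 all 6274 0.009 [561.2  28.2] [ 98.6 108.4] 62.8
w3 board 7780 0.0085 [564.6  26. ] [ 84.2 104.5] 53.5
w3 bearers 2050 0.0203 [562.8  27.9] [64.3 76. ] 53.2
w3 plate+pins 689 0.042 [563.3  27.3] [65.2 82.1] 53.7
plate 521 [594.5   4.4] [65.2  4.6] 53.2
pins 168 [533.4  49.4] [51.1  7.7] 53.7
w3 all 11041 0.0089 [564.6  26. ] [ 84.2 104.5] 53.5
```

Scaled: -0.1 m / 0.4 = -0.25, -0.06 m / 0.4 = -0.15, 0.416 rad / 4 = 0.104.

step_arm:
  commands:
    - {"xyz":[-0.0025,-0.05,0],"rotation":[0,0,0.035],"jaw":0.04}
    - {"xyz":[-0.005,-0.1,0],"rotation":[0,0,0.07],"jaw":0.04}
    - {"xyz":[-0.0075,-0.15,-0.025],"rotation":[0,0,0.104],"jaw":0.04}
    - {"xyz":[-0.0075,-0.175,-0.075],"rotation":[0,0,0.104],"jaw":0.04}
    - {"xyz":[-0.0075,-0.175,-0.15],"rotation":[0,0,0.104],"jaw":0.04}
    - {"xyz":[-0.0075,-0.175,-0.225],"rotation":[0,0,0.104],"jaw":0.04}
    - {"xyz":[-0.0075,-0.175,-0.25],"rotation":[0,0,0.104],"jaw":0.04}
    - {"xyz":[-0.0075,-0.175,-0.25],"rotation":[0,0,0.104],"jaw":0.04}

```text
clock: 6.6
eef_pos: [0.5512, 0.0383, 0.0782]
tool_rot: [3.139, 0.002, -0.639]
ft_force: [0.6, 0.0, -0.7]
grip_width: 0.0471
gripper_force: 43.3
```

Trim the position and lower to z = 0.031.

Scaled: -0.0465 m / 0.4 = -0.1163, -0.002 m / 0.4 = -0.005, 0.004 rad / 4 = 0.001.

step_arm:
  commands:
    - {"xyz":[0,-0.005,-0.025],"rotation":[0,0,0.001],"jaw":0.04}
    - {"xyz":[0,-0.005,-0.05],"rotation":[0,0,0.001],"jaw":0.04}
    - {"xyz":[0,-0.005,-0.075],"rotation":[0,0,0.001],"jaw":0.04}
    - {"xyz":[0,-0.005,-0.095],"rotation":[0,0,0.001],"jaw":0.04}
    - {"xyz":[0,-0.005,-0.1075],"rotation":[0,0,0.001],"jaw":0.04}
    - {"xyz":[0,-0.005,-0.1163],"rotation":[0,0,0.001],"jaw":0.04}
    - {"xyz":[0,-0.005,-0.1163],"rotation":[0,0,0.001],"jaw":0.04}
    - {"xyz":[0,-0.005,-0.1163],"rotation":[0,0,0.001],"jaw":0.04}

```text
clock: 7.4
eef_pos: [0.5523, 0.0361, 0.0333]
tool_rot: [-3.141, -0.0, -0.636]
ft_force: [0.4, 0.2, -1.0]
grip_width: 0.0465
gripper_force: 43.3
```

Scaled: 0.03 m / 0.4 = 0.075, -0.001 m / 0.4 = -0.0025.

step_arm:
  commands:
    - {"xyz":[-0.0025,0,-0.0025],"rotation":[0,0,0],"jaw":0.04}
    - {"xyz":[-0.0025,0,-0.0063],"rotation":[0,0,0],"jaw":0.04}
    - {"xyz":[-0.0025,0,-0.0063],"rotation":[0,0,0],"jaw":0.04}
    - {"xyz":[-0.0025,0,-0.0063],"rotation":[0,0,0],"jaw":0.055}
    - {"xyz":[-0.0025,0,-0.0063],"rotation":[0,0,0],"jaw":0.07}
    - {"xyz":[-0.0025,0,-0.0063],"rotation":[0,0,0],"jaw":0.075}
    - {"xyz":[-0.0025,0,0.025],"rotation":[0,0,0],"jaw":0.075}
    - {"xyz":[-0.0025,0,0.075],"rotation":[0,0,0],"jaw":0.075}

```text
clock: 8.2
eef_pos: [0.5502, 0.0358, 0.063]
tool_rot: [3.14, 0.001, -0.636]
ft_force: [0.0, 0.5, -0.0]
grip_width: 0.0748
gripper_force: 0.0
```

Scaled: -0.27 m / 0.4 = -0.675, -0.23 m / 0.4 = -0.575, -0.98 rad / 4 = -0.245.

step_arm:
  commands:
    - {"xyz":[0,0,0.1125],"rotation":[0,0,0],"jaw":0.085}
    - {"xyz":[-0.025,-0.075,0.225],"rotation":[0,0,-0.035],"jaw":0.085}
    - {"xyz":[-0.05,-0.175,0.3],"rotation":[0,0,-0.07],"jaw":0.085}
    - {"xyz":[-0.1,-0.275,0.325],"rotation":[0,0,-0.105],"jaw":0.085}
    - {"xyz":[-0.15,-0.375,0.35],"rotation":[0,0,-0.14],"jaw":0.085}
    - {"xyz":[-0.2,-0.475,0.35],"rotation":[0,0,-0.175],"jaw":0.085}
    - {"xyz":[-0.25,-0.575,0.35],"rotation":[0,0,-0.21],"jaw":0.085}
    - {"xyz":[-0.275,-0.675,0.35],"rotation":[0,0,-0.245],"jaw":0.085}

```text
clock: 9.0
eef_pos: [0.4395, -0.2354, 0.2048]
tool_rot: [-3.14, -0.0, -1.621]
ft_force: [0.8, -0.2, 1.3]
grip_width: 0.0852
gripper_force: 0.0
```

Scaled: -0.05 m / 0.4 = -0.125, -0.04 m / 0.4 = -0.1, -0.5 rad / 4 = -0.125.

step_arm:
  commands:
    - {"xyz":[0,0,0],"rotation":[0,0,-0.035],"jaw":0.085}
    - {"xyz":[0,-0.05,0],"rotation":[0,0,-0.07],"jaw":0.085}
    - {"xyz":[0,-0.1,0],"rotation":[0,0,-0.105],"jaw":0.085}
    - {"xyz":[0,-0.125,0],"rotation":[0,0,-0.125],"jaw":0.085}
    - {"xyz":[0,-0.125,0],"rotation":[0,0,-0.125],"jaw":0.085}
    - {"xyz":[0,-0.125,0],"rotation":[0,0,-0.125],"jaw":0.085}
    - {"xyz":[0,-0.125,0],"rotation":[0,0,-0.125],"jaw":0.085}
    - {"xyz":[0,-0.125,0],"rotation":[0,0,-0.125],"jaw":0.085}

```text
clock: 9.8
eef_pos: [0.4411, -0.2834, 0.2033]
tool_rot: [-3.141, 0.0, -2.114]
ft_force: [0.0, -0.1, -0.0]
grip_width: 0.0849
gripper_force: 0.0
```

```bash
python3 w.py w4 long_channel tags
```

```text
tcp [ 0.4411 -0.2834  0.2033] rot [-3.141  0.    -2.114] q [-0.27  0.22 -0.03 -0.   -1.32 -0.27] 9.8
long_channel 0.84 [218. 142.  68.  32.] zt 0.0291 rect [ 436.8 -299.2] [27.7 65.4] 58.7 rgb [189. 190. 192.] mark [array([254., 153.])]
tags 0.92 [159. 245.  38.  35.] zt 0.0189 rect [ 567.3 -242.3] [36.5 38.7] 56.6 rgb [225. 221. 210.] mark [array([169., 258.])]
```

Scaled: -0.15 m / 0.4 = -0.375, -0.03 m / 0.4 = -0.075, -0.003 rad / 4 = -0.0008.

step_arm:
  commands:
    - {"xyz":[-0.0108,-0.0395,-0.075],"rotation":[0,0,-0.0008],"jaw":0.085}
    - {"xyz":[-0.0108,-0.0395,-0.15],"rotation":[0,0,-0.0008],"jaw":0.085}
    - {"xyz":[-0.0108,-0.0395,-0.225],"rotation":[0,0,-0.0008],"jaw":0.085}
    - {"xyz":[-0.0108,-0.0395,-0.3],"rotation":[0,0,-0.0008],"jaw":0.085}
    - {"xyz":[-0.0108,-0.0395,-0.35],"rotation":[0,0,-0.0008],"jaw":0.085}
    - {"xyz":[-0.0108,-0.0395,-0.375],"rotation":[0,0,-0.0008],"jaw":0.085}
    - {"xyz":[-0.0108,-0.0395,-0.375],"rotation":[0,0,-0.0008],"jaw":0.085}
    - {"xyz":[-0.0108,-0.0395,-0.375],"rotation":[0,0,-0.0008],"jaw":0.085}

```text
clock: 10.85
eef_pos: [0.4374, -0.3001, 0.054]
tool_rot: [-3.14, -0.0, -2.118]
ft_force: [0.6, 0.2, 0.8]
grip_width: 0.0852
gripper_force: 0.0
```

Scaled: -0.043 m / 0.4 = -0.1075, -0.03 m / 0.4 = -0.075.

step_arm:
  commands:
    - {"xyz":[-0.0013,0.002,-0.0375],"rotation":[0,0,0],"jaw":0.085}
    - {"xyz":[-0.0013,0.002,-0.075],"rotation":[0,0,0],"jaw":0.085}
    - {"xyz":[-0.0013,0.002,-0.1075],"rotation":[0,0,0],"jaw":0.085}
    - {"xyz":[-0.0013,0.002,-0.1075],"rotation":[0,0,0],"jaw":0.085}
    - {"xyz":[-0.0013,0.002,-0.1075],"rotation":[0,0,0],"jaw":0.058}
    - {"xyz":[-0.0013,0.002,-0.1075],"rotation":[0,0,0],"jaw":0.058}
    - {"xyz":[-0.0013,0.002,-0.1075],"rotation":[0,0,0],"jaw":0.058}
    - {"xyz":[-0.0013,0.002,-0.1075],"rotation":[0,0,0],"jaw":0.058}

```text
clock: 11.65
eef_pos: [0.4374, -0.2995, 0.0119]
tool_rot: [-3.138, 0.0, -2.118]
ft_force: [-1.0, 1.8, 6.6]
grip_width: 0.0644
gripper_force: 43.5
```

Scaled: 0.22 m / 0.4 = 0.55, 0.18 m / 0.4 = 0.45, 0.84 rad / 4 = 0.21.

step_arm:
  commands:
    - {"xyz":[0,0,0.075],"rotation":[0,0,0],"jaw":0.058}
    - {"xyz":[0,0,0.175],"rotation":[0,0,0],"jaw":0.058}
    - {"xyz":[0.05,0.075,0.275],"rotation":[0,0,0.035],"jaw":0.058}
    - {"xyz":[0.1,0.15,0.35],"rotation":[0,0,0.07],"jaw":0.058}
    - {"xyz":[0.15,0.25,0.4],"rotation":[0,0,0.105],"jaw":0.058}
    - {"xyz":[0.2,0.35,0.425],"rotation":[0,0,0.14],"jaw":0.058}
    - {"xyz":[0.25,0.45,0.425],"rotation":[0,0,0.175],"jaw":0.058}
    - {"xyz":[0.275,0.55,0.425],"rotation":[0,0,0.21],"jaw":0.058}

```text
clock: 12.45
eef_pos: [0.5475, -0.077, 0.181]
tool_rot: [-3.139, -0.0, -1.273]
ft_force: [0.0, -0.3, -1.3]
grip_width: 0.0644
gripper_force: 45.1
```

```bash
python3 w.py w5 short_channel long_channel
python3 - <<'E'
import numpy as np,cv2
W=np.load("w5.npy"); P=W[np.isfinite(W[...,2])]
C=np.array([.5645,.0264]);a=-.635
ex=np.array([np.cos(a),np.sin(a)]);ey=np.array([-ex[1],ex[0]])
D=P[:,:2]-C;x=D@ex;y=D@ey
m=(x>-.034)&(x<.03)&(abs(y)<.05)&(P[:,2]>.043)&(P[:,2]<.055)
R=cv2.minAreaRect((np.c_[x,y][m]*1000).astype(np.float32));print(m.sum(),R,np.median(P[m,2]))
E
```

```text
tcp [ 0.5475 -0.077   0.181 ] rot [-3.139 -0.    -1.273] q [ 0.14  0.28 -0.   -0.   -1.28  0.15] 12.45
short_channel 0.79 [276.  86.  45.  62.] zt 0.0291 rect [ 528.7 -139.6] [27.6 47.4] 28.4 rgb [101. 141. 231.] mark []
long_channel 0.62 [173. 217. 167.  85.] zt 0.1978 rect [546.5 -77.1] [66.6 29.4] 16.7 rgb [135. 136. 139.] mark [array([258., 245.])]
187 ((-26.229644775390625, 12.020061492919922), (38.8521728515625, 18.450963973999023), 54.952693939208984) 0.04818097691481321
```

View pics/w5.png

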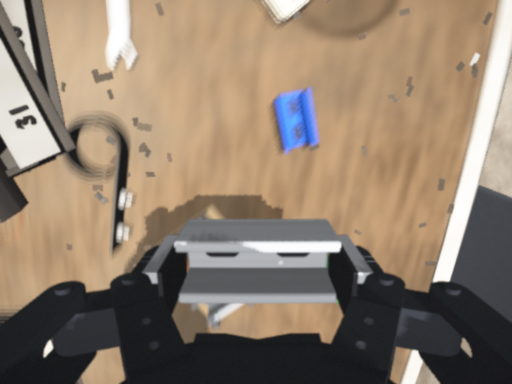

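The picture shows the long channel held level at (258,260), with the cradle hidden beneath it. I'll check the short channel with the top camera.

```bash
cat > ck.py <<'E'
from h import *
import sys
C=np.array([.5645,.0264]);a=-.635
ex=np.array([np.cos(a),np.sin(a)]);ey=np.array([-ex[1],ex[0]])
for c in sys.argv[1:]:
    p=camera(c); W=cloud(p); P=W[np.isfinite(W[...,2])]
    D=P[:,:2]-C;x=D@ex*1000;y=D@ey*1000;z=P[:,2]
    for n,m in (("short",(x>-33)&(x<0)&(z>.0435)&(z<.053)),("long",(x<34)&(x>0)&(z>.0435)&(z<.053)),("bridge",(z>.07)&(z<.082)),("tags",(z>.087)&(z<.1)),("plate",(x>34)&(x<45)&(z>.036)&(z<.046)),("pins",(x<-34)&(x>-45)&(z>.036)&(z<.046))):
        m=m&(abs(x)<55)&(abs(y)<45)
        if m.sum()>8:
            R=cv2.minAreaRect(np.c_[x,y][m].astype(np.float32)); print(c,n,m.sum(),np.round(R[0],1),np.round(R[1],1),round(R[2],1),np.median(z[m]).round(4))
E
python3 ck.py top scene
```

```text
top short 9 [ -6.5 -11.9] [11.5  4.8] 78.0 0.046
top plate 36 [37.5  0.8] [64.3  4.3] 89.6 0.0417
scene short 24 [-19.5  -2.1] [56.3 27.6] 85.9 0.0466
scene plate 13 [36.3 -3.4] [ 4.  67.6] 0.1 0.0409
scene pins 11 [-40.5  -4.7] [50.3  6.8] 87.8 0.039
```

Scaled: -0.1 m / 0.4 = -0.25, 0.0936 m / 0.4 = 0.234, 0.638 rad / 4 = 0.1595.

step_arm:
  commands:
    - {"xyz":[0.015,0.05,0],"rotation":[0,0,0.0325],"jaw":0.058}
    - {"xyz":[0.03,0.1,0],"rotation":[0,0,0.065],"jaw":0.058}
    - {"xyz":[0.045,0.15,0],"rotation":[0,0,0.0975],"jaw":0.058}
    - {"xyz":[0.06,0.2,0],"rotation":[0,0,0.13],"jaw":0.058}
    - {"xyz":[0.0775,0.234,-0.05],"rotation":[0,0,0.1595],"jaw":0.058}
    - {"xyz":[0.0775,0.234,-0.125],"rotation":[0,0,0.1595],"jaw":0.058}
    - {"xyz":[0.0775,0.234,-0.2],"rotation":[0,0,0.1595],"jaw":0.058}
    - {"xyz":[0.0775,0.234,-0.25],"rotation":[0,0,0.1595],"jaw":0.058}

```text
clock: 13.6
eef_pos: [0.576, 0.0134, 0.0779]
tool_rot: [3.14, 0.002, -0.643]
ft_force: [-0.4, 0.4, -1.8]
grip_width: 0.0644
gripper_force: 45.1
```

step_arm:
  commands:
    - {"xyz":[0,0,0],"rotation":[0,0,0],"jaw":0.058}
    - {"xyz":[0,0,0],"rotation":[0,0,0],"jaw":0.058}
    - {"xyz":[0,0,0],"rotation":[0,0,0],"jaw":0.058}
    - {"xyz":[0,0,0],"rotation":[0,0,0],"jaw":0.058}
    - {"xyz":[0,0,0],"rotation":[0,0,0],"jaw":0.058}
    - {"xyz":[0,0,0],"rotation":[0,0,0],"jaw":0.058}
    - {"xyz":[0,0,0],"rotation":[0,0,0],"jaw":0.058}
    - {"xyz":[0,0,0],"rotation":[0,0,0],"jaw":0.058}

```text
clock: 14.4
eef_pos: [0.5772, 0.0147, 0.0801]
tool_rot: [-3.142, -0.0, -0.641]
ft_force: [-0.6, -0.1, -1.8]
grip_width: 0.0645
gripper_force: 45.1
```

```bash
python3 w.py w6 short_channel long_channel; python3 ck.py wrist scene
```

```text
tcp [0.5772 0.0147 0.0801] rot [-3.142 -0.    -0.641] q [ 0.3   0.4  -0.1   0.   -1.07  0.63] 14.4
short_channel 0.8 [454.  83.  58.  92.] zt 0.0283 rect [ 528.5 -136.5] [27.9 42.4] 27.5 rgb [ 39.  70. 135.] mark [array([484., 126.]), array([256., 244.])]
short_channel 0.71 [214. 305.  82.   1.] zt 0.0494 rect [540.3  43.9] [45.7  3.1] 53.5 rgb [250. 250. 251.] mark [array([484., 126.]), array([256., 244.])]
wrist short 280 [-29.9  -0.3] [ 3.6 47. ] 1.2 0.0484
wrist bridge 4673 [19.  -2.2] [65.8 24.5] 89.8 0.0741
wrist tags 7747 [16.7 -0.5] [88.9 29.3] 90.0 0.0954
wrist plate 1158 [37.4 -0.4] [65.8  4.3] 89.8 0.0421
wrist pins 222 [-38.7  -0. ] [ 7.4 51.3] 0.1 0.0423
scene short 20 [-19.3  -0.6] [25.  52.3] 1.9 0.0471
scene bridge 48 [12.5 -3.3] [25.9 78.6] 0.9 0.0753
scene tags 56 [10.9 -5. ] [80.2 22.1] 87.5 0.093
scene plate 12 [36.8 -4.4] [ 4.4 55.6] 2.9 0.0393
scene pins 10 [-41.8  -3.6] [ 5.5 48.9] 3.7 0.0391
```

Scaled: -0.047 m / 0.4 = -0.1175, -0.043 m / 0.4 = -0.1075, 0.004 rad / 4 = 0.001.

step_arm:
  commands:
    - {"xyz":[0,0,-0.025],"rotation":[0,0,0.001],"jaw":0.058}
    - {"xyz":[0,0,-0.05],"rotation":[0,0,0.001],"jaw":0.058}
    - {"xyz":[0,0,-0.075],"rotation":[0,0,0.001],"jaw":0.058}
    - {"xyz":[0,0,-0.095],"rotation":[0,0,0.001],"jaw":0.058}
    - {"xyz":[0,0,-0.1075],"rotation":[0,0,0.001],"jaw":0.058}
    - {"xyz":[0,0,-0.1175],"rotation":[0,0,0.001],"jaw":0.058}
    - {"xyz":[0,0,-0.1175],"rotation":[0,0,0.001],"jaw":0.058}
    - {"xyz":[0,0,-0.1175],"rotation":[0,0,0.001],"jaw":0.058}

```text
clock: 15.55
eef_pos: [0.5775, 0.0147, 0.0333]
tool_rot: [-3.141, -0.0, -0.637]
ft_force: [0.2, -0.6, -2.0]
grip_width: 0.0642
gripper_force: 45.1
```

Scaled: 0.04 m / 0.4 = 0.1, 0.01 m / 0.4 = 0.025.

step_arm:
  commands:
    - {"xyz":[0,0,-0.0025],"rotation":[0,0,0],"jaw":0.058}
    - {"xyz":[0,0,-0.0045],"rotation":[0,0,0],"jaw":0.058}
    - {"xyz":[0,0,-0.0045],"rotation":[0,0,0],"jaw":0.058}
    - {"xyz":[0,0,-0.0045],"rotation":[0,0,0],"jaw":0.07}
    - {"xyz":[0,0,-0.0045],"rotation":[0,0,0],"jaw":0.082}
    - {"xyz":[0,0,-0.0045],"rotation":[0,0,0],"jaw":0.082}
    - {"xyz":[0,0,0.025],"rotation":[0,0,0],"jaw":0.082}
    - {"xyz":[0,0,0.1],"rotation":[0,0,0],"jaw":0.082}

```text
clock: 16.35
eef_pos: [0.5753, 0.0143, 0.0715]
tool_rot: [3.137, 0.004, -0.637]
ft_force: [-1.2, 0.7, -0.6]
grip_width: 0.0821
gripper_force: 0.0
```

Scaled: 0.21 m / 0.4 = 0.525, 0.18 m / 0.4 = 0.45, 0.3 rad / 4 = 0.075.

step_arm:
  commands:
    - {"xyz":[0,0,0.1],"rotation":[0,0,0],"jaw":0.085}
    - {"xyz":[0,0.025,0.2],"rotation":[0,0,0],"jaw":0.085}
    - {"xyz":[-0.025,0.1,0.3],"rotation":[0,0,0],"jaw":0.085}
    - {"xyz":[-0.05,0.2,0.325],"rotation":[0,0,0],"jaw":0.085}
    - {"xyz":[-0.1,0.275,0.325],"rotation":[0,0,0.025],"jaw":0.085}
    - {"xyz":[-0.15,0.35,0.325],"rotation":[0,0,0.05],"jaw":0.085}
    - {"xyz":[-0.2,0.45,0.325],"rotation":[0,0,0.075],"jaw":0.085}
    - {"xyz":[-0.25,0.525,0.325],"rotation":[0,0,0.075],"jaw":0.085}

```text
clock: 17.15
eef_pos: [0.4763, 0.2263, 0.2041]
tool_rot: [-3.14, -0.001, -0.334]
ft_force: [0.6, 0.1, -0.2]
grip_width: 0.0849
gripper_force: 0.0
```

```bash
python3 ck.py wrist top scene; python3 w.py w7 bridge_channel; python3 -c "
import cv2;cv2.imwrite('pics/w7b.png',cv2.imread('w7.png') if 0 else cv2.imread('pics/w7.png'))"
```

```text
wrist short 863 [-17.9   0.3] [48.1 29.3] 89.6 0.0478
wrist long 276 [  5.1 -15.4] [39.3  6.2] 89.7 0.0476
wrist pins 182 [-39.4   0.7] [ 8.1 51.7] 0.3 0.0416
top short 67 [-17.3  -0.1] [28.1 47.6] 0.4 0.0479
top long 96 [17.6 -0.5] [28.5 65.1] 0.8 0.047
top plate 44 [37.5 -0.2] [ 5.2 64.3] 0.4 0.0414
top pins 15 [-37.8   0.8] [51.1  8. ] 89.4 0.0407
scene short 20 [-19.2   0.8] [49. 28.] 87.4 0.0466
scene long 35 [16.8 -4.7] [65.6 30.9] 86.5 0.0466
scene plate 11 [35.3 -1.5] [ 2.3 70. ] 0.8 0.0406
scene pins 9 [-39.1  -3.4] [43.4  9.2] 89.5 0.0389
tcp [0.4764 0.2262 0.2041] rot [-3.14e+00 -1.00e-03 -3.33e-01] q [ 0.74  0.22 -0.02  0.   -1.32  0.5 ] 17.3
bridge_channel 0.6 [172. 210.  67.  74.] zt 0.0516 rect [422.6 298.4] [55.8 38.3] 17.7 rgb [184. 186. 188.] mark [array([213., 236.])]
```

View pics/w7.png

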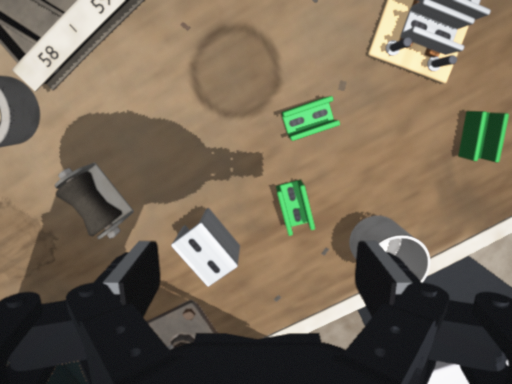

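The picture shows the bridge at (207,247) and both channels seated in the cradle at upper right. The top camera gives them as x = −17.3 and +17.6 mm, square. Next is the bridge.

Scaled: -0.11 m / 0.4 = -0.275, -0.09 m / 0.4 = -0.225, 0.642 rad / 4 = 0.1605.

step_arm:
  commands:
    - {"xyz":[-0.05,0.075,0],"rotation":[0,0,0.035],"jaw":0.062}
    - {"xyz":[-0.1,0.1375,0],"rotation":[0,0,0.07],"jaw":0.062}
    - {"xyz":[-0.1345,0.1805,0],"rotation":[0,0,0.105],"jaw":0.062}
    - {"xyz":[-0.1345,0.1805,-0.05],"rotation":[0,0,0.14],"jaw":0.062}
    - {"xyz":[-0.1345,0.1805,-0.15],"rotation":[0,0,0.1605],"jaw":0.062}
    - {"xyz":[-0.1345,0.1805,-0.225],"rotation":[0,0,0.1605],"jaw":0.062}
    - {"xyz":[-0.1345,0.1805,-0.275],"rotation":[0,0,0.1605],"jaw":0.062}
    - {"xyz":[-0.1345,0.1805,-0.275],"rotation":[0,0,0.1605],"jaw":0.062}

```text
clock: 18.25
eef_pos: [0.4226, 0.2945, 0.0903]
tool_rot: [3.139, 0.005, 0.303]
ft_force: [-0.2, -0.5, 1.0]
grip_width: 0.062
gripper_force: 0.0
```

Scaled: -0.0535 m / 0.4 = -0.1338, 0.003 m / 0.4 = 0.0075, 0.003 rad / 4 = 0.0008.

step_arm:
  commands:
    - {"xyz":[0,0.005,0],"rotation":[0,0,0.0008],"jaw":0.062}
    - {"xyz":[0,0.0075,-0.0375],"rotation":[0,0,0.0008],"jaw":0.062}
    - {"xyz":[0,0.0075,-0.075],"rotation":[0,0,0.0008],"jaw":0.062}
    - {"xyz":[0,0.0075,-0.1125],"rotation":[0,0,0.0008],"jaw":0.062}
    - {"xyz":[0,0.0075,-0.1338],"rotation":[0,0,0.0008],"jaw":0.062}
    - {"xyz":[0,0.0075,-0.1338],"rotation":[0,0,0.0008],"jaw":0.062}
    - {"xyz":[0,0.0075,-0.1338],"rotation":[0,0,0.0008],"jaw":0.062}
    - {"xyz":[0,0.0075,-0.1338],"rotation":[0,0,0.0008],"jaw":0.062}

```text
clock: 19.05
eef_pos: [0.4241, 0.3005, 0.0407]
tool_rot: [-3.141, -0.002, 0.308]
ft_force: [-0.3, -0.1, 0.1]
grip_width: 0.0622
gripper_force: 0.0
```

step_arm:
  commands:
    - {"xyz":[-0.0038,-0.005,-0.0075],"rotation":[0,0,0],"jaw":0.062}
    - {"xyz":[-0.0038,-0.005,-0.01],"rotation":[0,0,0],"jaw":0.062}
    - {"xyz":[-0.0038,-0.005,-0.01],"rotation":[0,0,0],"jaw":0.062}
    - {"xyz":[-0.0038,-0.005,-0.01],"rotation":[0,0,0],"jaw":0.03}
    - {"xyz":[-0.0038,-0.005,-0.01],"rotation":[0,0,0],"jaw":0.03}
    - {"xyz":[-0.0038,-0.005,-0.01],"rotation":[0,0,0],"jaw":0.03}
    - {"xyz":[-0.0038,-0.005,-0.01],"rotation":[0,0,0],"jaw":0.03}
    - {"xyz":[-0.0038,-0.005,-0.01],"rotation":[0,0,0],"jaw":0.03}
  grip_force: 50

```text
clock: 19.85
eef_pos: [0.4222, 0.2982, 0.0359]
tool_rot: [-3.141, -0.001, 0.308]
ft_force: [-0.7, 0.4, 4.1]
grip_width: 0.0367
gripper_force: 50.8
```

Scaled: -0.17 m / 0.4 = -0.425, -0.14 m / 0.4 = -0.35, -0.84 rad / 4 = -0.21.

step_arm:
  commands:
    - {"xyz":[0,0,0.075],"rotation":[0,0,0],"jaw":0.03}
    - {"xyz":[0,0,0.175],"rotation":[0,0,0],"jaw":0.03}
    - {"xyz":[0.025,-0.05,0.25],"rotation":[0,0,-0.035],"jaw":0.03}
    - {"xyz":[0.075,-0.125,0.3],"rotation":[0,0,-0.07],"jaw":0.03}
    - {"xyz":[0.125,-0.2,0.325],"rotation":[0,0,-0.105],"jaw":0.03}
    - {"xyz":[0.175,-0.275,0.325],"rotation":[0,0,-0.14],"jaw":0.03}
    - {"xyz":[0.225,-0.35,0.325],"rotation":[0,0,-0.175],"jaw":0.03}
    - {"xyz":[0.275,-0.425,0.325],"rotation":[0,0,-0.21],"jaw":0.03}

```text
clock: 20.65
eef_pos: [0.5318, 0.1264, 0.1646]
tool_rot: [3.14, 0.002, -0.538]
ft_force: [1.5, 0.6, -1.5]
grip_width: 0.037
gripper_force: 51.0
```

```bash
python3 w.py w8 bridge_channel
```

```text
tcp [0.5318 0.1264 0.1646] rot [ 3.14e+00  2.00e-03 -5.38e-01] q [ 0.52  0.28 -0.04 -0.   -1.24  0.51] 20.65
bridge_channel 0.67 [208. 177.  99. 148.] zt 0.1801 rect [532.3 125.7] [38.1 56.6] 59.0 rgb [147. 148. 151.] mark [array([258., 226.])]
```

View pics/w8.png

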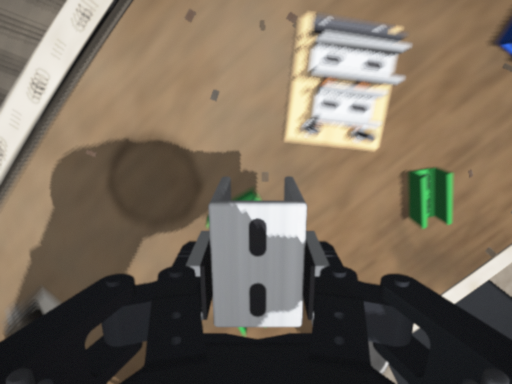

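Scaled: -0.1 m / 0.4 = -0.25, -0.09 m / 0.4 = -0.225, 1.12 rad / 4 = 0.28.

step_arm:
  commands:
    - {"xyz":[0,0,0],"rotation":[0,0,0.035],"jaw":0.03}
    - {"xyz":[0,-0.05,0],"rotation":[0,0,0.07],"jaw":0.03}
    - {"xyz":[0.025,-0.075,0],"rotation":[0,0,0.105],"jaw":0.03}
    - {"xyz":[0.05,-0.125,0],"rotation":[0,0,0.14],"jaw":0.03}
    - {"xyz":[0.075,-0.15,0],"rotation":[0,0,0.175],"jaw":0.03}
    - {"xyz":[0.08,-0.2,0],"rotation":[0,0,0.21],"jaw":0.03}
    - {"xyz":[0.08,-0.225,0],"rotation":[0,0,0.245],"jaw":0.03}
    - {"xyz":[0.08,-0.25,0],"rotation":[0,0,0.28],"jaw":0.03}

```text
clock: 21.6
eef_pos: [0.5631, 0.0282, 0.1646]
tool_rot: [-3.14, 0.001, 0.596]
ft_force: [-0.3, -0.4, -1.8]
grip_width: 0.0368
gripper_force: 50.9
```

Scaled: -0.06 m / 0.4 = -0.15, -0.04 m / 0.4 = -0.1, 0.353 rad / 4 = 0.0883.

step_arm:
  commands:
    - {"xyz":[0,0,0],"rotation":[0,0,0.035],"jaw":0.03}
    - {"xyz":[0,0,0],"rotation":[0,0,0.07],"jaw":0.03}
    - {"xyz":[0,0,0],"rotation":[0,0,0.0883],"jaw":0.03}
    - {"xyz":[0,0,-0.05],"rotation":[0,0,0.0883],"jaw":0.03}
    - {"xyz":[0,0,-0.1],"rotation":[0,0,0.0883],"jaw":0.03}
    - {"xyz":[0,0,-0.15],"rotation":[0,0,0.0883],"jaw":0.03}
    - {"xyz":[0,0,-0.15],"rotation":[0,0,0.0883],"jaw":0.03}
    - {"xyz":[0,0,-0.15],"rotation":[0,0,0.0883],"jaw":0.03}

```text
clock: 22.4
eef_pos: [0.5636, 0.0283, 0.1056]
tool_rot: [-3.141, 0.001, 0.943]
ft_force: [0.8, 0.1, -1.2]
grip_width: 0.0372
gripper_force: 50.9
```

Scaled: -0.03 m / 0.4 = -0.075, 0.001 m / 0.4 = 0.0025, -0.007 rad / 4 = -0.0018.

step_arm:
  commands:
    - {"xyz":[0.0025,-0.0045,0],"rotation":[0,0,-0.0018],"jaw":0.03}
    - {"xyz":[0.0025,-0.0045,0],"rotation":[0,0,-0.0018],"jaw":0.03}
    - {"xyz":[0.0025,-0.0045,-0.015],"rotation":[0,0,-0.0018],"jaw":0.03}
    - {"xyz":[0.0025,-0.0045,-0.03],"rotation":[0,0,-0.0018],"jaw":0.03}
    - {"xyz":[0.0025,-0.0045,-0.045],"rotation":[0,0,-0.0018],"jaw":0.03}
    - {"xyz":[0.0025,-0.0045,-0.06],"rotation":[0,0,-0.0018],"jaw":0.03}
    - {"xyz":[0.0025,-0.0045,-0.075],"rotation":[0,0,-0.0018],"jaw":0.03}
    - {"xyz":[0.0025,-0.0045,-0.075],"rotation":[0,0,-0.0018],"jaw":0.03}

```text
clock: 23.2
eef_pos: [0.5642, 0.0259, 0.0742]
tool_rot: [-3.14, 0.002, 0.934]
ft_force: [0.2, -0.1, -1.6]
grip_width: 0.037
gripper_force: 50.9
```

```bash
python3 ck.py wrist
```

```text
wrist short 691 [-22.4  16.2] [37.8 21.2] 38.3 0.0481
wrist long 944 [17.  14.8] [27.4 32.8] 0.3 0.0481
wrist bridge 528 [-0.2 16.8] [22.9 64.1] 89.9 0.0777
wrist tags 12758 [-0.2  0.1] [56.2 64.4] 89.7 0.0888
wrist plate 722 [36.9 11.3] [ 4.5 43.2] 0.2 0.042
wrist pins 215 [-38.4  22.3] [7.7 7.6] 1.2 0.0419
```

No contact force and the bridge is centred (−0.2, 0.1), so seat it.

Scaled: -0.0125 m / 0.4 = -0.0313, -0.009 m / 0.4 = -0.0225.

step_arm:
  commands:
    - {"xyz":[0,0,-0.0125],"rotation":[0,0,0],"jaw":0.03}
    - {"xyz":[0,0,-0.0225],"rotation":[0,0,0],"jaw":0.03}
    - {"xyz":[0,0,-0.0313],"rotation":[0,0,0],"jaw":0.03}
    - {"xyz":[0,0,-0.0313],"rotation":[0,0,0],"jaw":0.03}
    - {"xyz":[0,0,-0.0313],"rotation":[0,0,0],"jaw":0.03}
    - {"xyz":[0,0,-0.0313],"rotation":[0,0,0],"jaw":0.03}
    - {"xyz":[0,0,-0.0313],"rotation":[0,0,0],"jaw":0.03}
    - {"xyz":[0,0,-0.0313],"rotation":[0,0,0],"jaw":0.03}

```text
clock: 24.05
eef_pos: [0.565, 0.0261, 0.0632]
tool_rot: [3.141, -0.0, 0.934]
ft_force: [1.3, 0.9, -2.6]
grip_width: 0.037
gripper_force: 50.9
```

Scaled: 0.05 m / 0.4 = 0.125, 0.01 m / 0.4 = 0.025.

step_arm:
  commands:
    - {"xyz":[0,0,-0.0025],"rotation":[0,0,0],"jaw":0.03}
    - {"xyz":[0,0,-0.0045],"rotation":[0,0,0],"jaw":0.03}
    - {"xyz":[0,0,-0.0045],"rotation":[0,0,0],"jaw":0.03}
    - {"xyz":[0,0,-0.0045],"rotation":[0,0,0],"jaw":0.045}
    - {"xyz":[0,0,-0.0045],"rotation":[0,0,0],"jaw":0.06}
    - {"xyz":[0,0,-0.0045],"rotation":[0,0,0],"jaw":0.06}
    - {"xyz":[0,0,0.025],"rotation":[0,0,0],"jaw":0.06}
    - {"xyz":[0,0,0.125],"rotation":[0,0,0],"jaw":0.06}

```text
clock: 24.85
eef_pos: [0.5623, 0.0257, 0.1105]
tool_rot: [-3.136, 0.006, 0.934]
ft_force: [1.2, 0.8, -0.9]
grip_width: 0.0598
gripper_force: 0.0
```

Scaled: -0.22 m / 0.4 = -0.55, -0.19 m / 0.4 = -0.475.

step_arm:
  commands:
    - {"xyz":[0,0,0.1],"rotation":[0,0,0],"jaw":0.06}
    - {"xyz":[0,-0.075,0.2],"rotation":[0,0,0],"jaw":0.06}
    - {"xyz":[0,-0.175,0.25],"rotation":[0,0,0],"jaw":0.06}
    - {"xyz":[0,-0.275,0.25],"rotation":[0,0,0],"jaw":0.06}
    - {"xyz":[0,-0.375,0.25],"rotation":[0,0,0],"jaw":0.06}
    - {"xyz":[0,-0.475,0.25],"rotation":[0,0,0],"jaw":0.06}
    - {"xyz":[0,-0.55,0.25],"rotation":[0,0,0],"jaw":0.06}
    - {"xyz":[0,-0.55,0.25],"rotation":[0,0,0],"jaw":0.06}

```text
clock: 25.65
eef_pos: [0.5645, -0.1974, 0.2138]
tool_rot: [3.141, 0.001, 0.93]
ft_force: [0.1, 0.4, -0.5]
grip_width: 0.0599
gripper_force: 0.0
```

```bash
python3 ck.py top scene; python3 w.py w9 tags
```

```text
top short 32 [-24.1   1.5] [47.5 14. ] 89.1 0.0476
top long 13 [29.2 18. ] [26.8  5.2] 89.6 0.0476
top bridge 163 [1.1 4.6] [38.8 50.5] 1.0 0.0748
top pins 9 [-40.2   4.4] [42.6  6. ] 83.7 0.0415
scene short 32 [-19.2  -2.8] [53.9 27. ] 88.7 0.0468
scene long 44 [14.8 -4.5] [66.3 28.2] 89.7 0.0467
scene bridge 90 [-1.6  0.7] [38.8 63.8] 0.9 0.0738
tcp [ 0.5648 -0.1945  0.2137] rot [ 3.141 -0.     0.933] q [-0.07  0.36  0.19 -0.   -1.4   2.57] 25.75
tags 0.87 [270. 184.  57.  34.] zt 0.0192 rect [ 578.9 -248.2] [35.7 62.4] 55.0 rgb [243. 233. 227.] mark [array([297., 198.])]
```

View pics/w9.png

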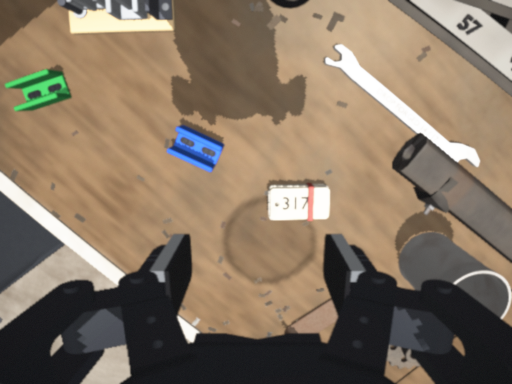

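The picture shows the tags at (298,202) with clear space round them. The bridge top measures 75 mm high and is centred, so it is seated.

Scaled: -0.053 m / 0.4 = -0.1325, -0.05 m / 0.4 = -0.125, -1.12 rad / 4 = -0.28.

step_arm:
  commands:
    - {"xyz":[0,0,0],"rotation":[0,0,-0.035],"jaw":0.06}
    - {"xyz":[0,-0.025,0],"rotation":[0,0,-0.07],"jaw":0.06}
    - {"xyz":[0,-0.05,0],"rotation":[0,0,-0.105],"jaw":0.06}
    - {"xyz":[0,-0.075,0],"rotation":[0,0,-0.14],"jaw":0.06}
    - {"xyz":[0,-0.1,0],"rotation":[0,0,-0.175],"jaw":0.06}
    - {"xyz":[0.025,-0.125,0],"rotation":[0,0,-0.21],"jaw":0.06}
    - {"xyz":[0.035,-0.1325,-0.05],"rotation":[0,0,-0.245],"jaw":0.06}
    - {"xyz":[0.035,-0.1325,-0.1],"rotation":[0,0,-0.28],"jaw":0.06}

```text
clock: 26.7
eef_pos: [0.58, -0.2463, 0.1731]
tool_rot: [-3.142, -0.002, -0.19]
ft_force: [0.4, -0.1, -0.3]
grip_width: 0.0602
gripper_force: 0.0
```

Scaled: -0.12 m / 0.4 = -0.3, -0.11 m / 0.4 = -0.275, -0.42 rad / 4 = -0.105.

step_arm:
  commands:
    - {"xyz":[0,0,0],"rotation":[0,0,-0.035],"jaw":0.06}
    - {"xyz":[0,0,-0.075],"rotation":[0,0,-0.07],"jaw":0.06}
    - {"xyz":[0,0,-0.15],"rotation":[0,0,-0.105],"jaw":0.06}
    - {"xyz":[0,0,-0.225],"rotation":[0,0,-0.105],"jaw":0.06}
    - {"xyz":[0,0,-0.275],"rotation":[0,0,-0.105],"jaw":0.06}
    - {"xyz":[0,0,-0.3],"rotation":[0,0,-0.105],"jaw":0.06}
    - {"xyz":[0,0,-0.3],"rotation":[0,0,-0.105],"jaw":0.06}
    - {"xyz":[0,0,-0.3],"rotation":[0,0,-0.105],"jaw":0.06}

```text
clock: 27.5
eef_pos: [0.5798, -0.2468, 0.0543]
tool_rot: [-3.141, -0.002, -0.605]
ft_force: [0.6, -0.1, 1.1]
grip_width: 0.0597
gripper_force: 0.0
```

Scaled: -0.0425 m / 0.4 = -0.1063, -0.03 m / 0.4 = -0.075, -0.005 rad / 4 = -0.0013.

step_arm:
  commands:
    - {"xyz":[-0.0025,-0.0033,-0.0375],"rotation":[0,0,-0.0013],"jaw":0.06}
    - {"xyz":[-0.0025,-0.0033,-0.075],"rotation":[0,0,-0.0013],"jaw":0.06}
    - {"xyz":[-0.0025,-0.0033,-0.1063],"rotation":[0,0,-0.0013],"jaw":0.06}
    - {"xyz":[-0.0025,-0.0033,-0.1063],"rotation":[0,0,-0.0013],"jaw":0.06}
    - {"xyz":[-0.0025,-0.0033,-0.1063],"rotation":[0,0,-0.0013],"jaw":0.026}
    - {"xyz":[-0.0025,-0.0033,-0.1063],"rotation":[0,0,-0.0013],"jaw":0.026}
    - {"xyz":[-0.0025,-0.0033,-0.1063],"rotation":[0,0,-0.0013],"jaw":0.026}
    - {"xyz":[-0.0025,-0.0033,-0.1063],"rotation":[0,0,-0.0013],"jaw":0.026}
  grip_force: 35

```text
clock: 28.3
eef_pos: [0.5789, -0.2485, 0.0119]
tool_rot: [-3.141, -0.003, -0.61]
ft_force: [-0.4, 0.3, 5.1]
grip_width: 0.0331
gripper_force: 36.3
```

Scaled: 0.18 m / 0.4 = 0.45, 0.17 m / 0.4 = 0.425, 0.84 rad / 4 = 0.21.

step_arm:
  commands:
    - {"xyz":[0,0,0.075],"rotation":[0,0,0],"jaw":0.026}
    - {"xyz":[0,0,0.175],"rotation":[0,0,0],"jaw":0.026}
    - {"xyz":[0,0.025,0.275],"rotation":[0,0,0.035],"jaw":0.026}
    - {"xyz":[0,0.1,0.35],"rotation":[0,0,0.07],"jaw":0.026}
    - {"xyz":[0,0.175,0.4],"rotation":[0,0,0.105],"jaw":0.026}
    - {"xyz":[0,0.25,0.425],"rotation":[0,0,0.14],"jaw":0.026}
    - {"xyz":[0,0.325,0.45],"rotation":[0,0,0.175],"jaw":0.026}
    - {"xyz":[0,0.375,0.45],"rotation":[0,0,0.21],"jaw":0.026}

```text
clock: 29.1
eef_pos: [0.5783, -0.0964, 0.1921]
tool_rot: [3.141, -0.003, 0.236]
ft_force: [-0.2, -0.2, -1.5]
grip_width: 0.0333
gripper_force: 35.7
```

```bash
python3 w.py w10 tags; python3 ck.py top
```

```text
tcp [ 0.5783 -0.0964  0.1921] rot [ 3.141e+00 -3.000e-03  2.360e-01] q [ 0.1   0.34  0.11 -0.   -1.34  1.71] 29.1
tags 0.91 [213. 182.  88. 138.] zt 0.1993 rect [578.7 -96.3] [63.3 37.3] 12.4 rgb [189. 177. 166.] mark [array([258., 241.])]
```

View pics/w10.png

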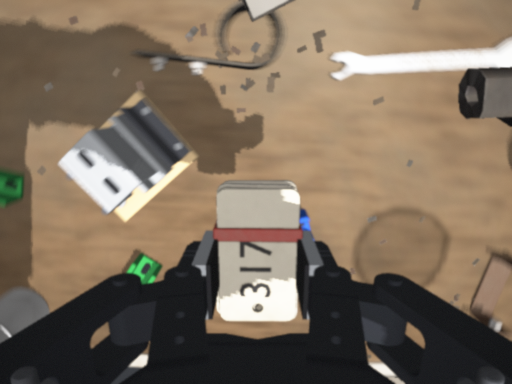

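The tags are held square at (258,250), and the bridge stands in the cradle at (105,165).

Run:
```python
import numpy as np,cv2
W=np.load("w10.npy"); P=W[np.isfinite(W[...,2])]
D=P[:,:2]-[.5645,.0264];a=-.635
x=D@[np.cos(a),np.sin(a)]*1000;y=D@[-np.sin(a),np.cos(a)]*1000;z=P[:,2]
for lo,hi in((.072,.08),(.046,.05)):
    m=(abs(x)<50)&(abs(y)<45)&(z>lo)&(z<hi)
    print(m.sum(),cv2.minAreaRect(np.c_[x,y][m].astype(np.float32)),np.median(z[m]))
```

```text
3339 ((0.29485130310058594, 0.3905220031738281), (39.5260009765625, 56.57755661010742), 0.0971004068851471) 0.07553145170871378
635 ((7.764444351196289, -1.5210800170898438), (66.30488586425781, 47.89714813232422), 88.51825714111328) 0.04820202879749541
```

Scaled: 0.1228 m / 0.4 = 0.307, 0.08 m / 0.4 = 0.2, 0.7 rad / 4 = 0.175.

step_arm:
  commands:
    - {"xyz":[-0.005,0.05,0],"rotation":[0,0,0.035],"jaw":0.026}
    - {"xyz":[-0.01,0.1,0],"rotation":[0,0,0.07],"jaw":0.026}
    - {"xyz":[-0.015,0.15,0],"rotation":[0,0,0.105],"jaw":0.026}
    - {"xyz":[-0.025,0.2,0],"rotation":[0,0,0.14],"jaw":0.026}
    - {"xyz":[-0.03,0.25,0],"rotation":[0,0,0.175],"jaw":0.026}
    - {"xyz":[-0.0345,0.3,-0.05],"rotation":[0,0,0.175],"jaw":0.026}
    - {"xyz":[-0.0345,0.307,-0.125],"rotation":[0,0,0.175],"jaw":0.026}
    - {"xyz":[-0.0345,0.307,-0.175],"rotation":[0,0,0.175],"jaw":0.026}

```text
clock: 30.1
eef_pos: [0.5632, 0.0243, 0.1183]
tool_rot: [-3.14, 0.002, 0.927]
ft_force: [-1.1, -0.3, -1.2]
grip_width: 0.0331
gripper_force: 35.6
```

Scaled: -0.03 m / 0.4 = -0.075, 0.001 m / 0.4 = 0.0025, 0.006 rad / 4 = 0.0015.

step_arm:
  commands:
    - {"xyz":[0.0025,0.0025,-0.0125],"rotation":[0,0,0.0015],"jaw":0.026}
    - {"xyz":[0.0025,0.0025,-0.025],"rotation":[0,0,0.0015],"jaw":0.026}
    - {"xyz":[0.0025,0.0025,-0.04],"rotation":[0,0,0.0015],"jaw":0.026}
    - {"xyz":[0.0025,0.0025,-0.055],"rotation":[0,0,0.0015],"jaw":0.026}
    - {"xyz":[0.0025,0.0025,-0.07],"rotation":[0,0,0.0015],"jaw":0.026}
    - {"xyz":[0.0025,0.0025,-0.075],"rotation":[0,0,0.0015],"jaw":0.026}
    - {"xyz":[0.0025,0.0025,-0.075],"rotation":[0,0,0.0015],"jaw":0.026}
    - {"xyz":[0.0025,0.0025,-0.075],"rotation":[0,0,0.0015],"jaw":0.026}

```text
clock: 30.9
eef_pos: [0.5653, 0.0256, 0.0908]
tool_rot: [3.141, -0.0, 0.935]
ft_force: [0.4, 0.1, -1.2]
grip_width: 0.0332
gripper_force: 35.6
```

Scaled: -0.0035 m / 0.4 = -0.0088, -0.003 m / 0.4 = -0.0075.

step_arm:
  commands:
    - {"xyz":[0,0,-0.005],"rotation":[0,0,0],"jaw":0.026}
    - {"xyz":[0,0,-0.0075],"rotation":[0,0,0],"jaw":0.026}
    - {"xyz":[0,0,-0.0088],"rotation":[0,0,0],"jaw":0.026}
    - {"xyz":[0,0,-0.0088],"rotation":[0,0,0],"jaw":0.026}
    - {"xyz":[0,0,-0.0088],"rotation":[0,0,0],"jaw":0.026}
    - {"xyz":[0,0,-0.0088],"rotation":[0,0,0],"jaw":0.026}
    - {"xyz":[0,0,-0.0088],"rotation":[0,0,0],"jaw":0.026}
    - {"xyz":[0,0,-0.0088],"rotation":[0,0,0],"jaw":0.026}

```text
clock: 31.7
eef_pos: [0.5652, 0.0256, 0.087]
tool_rot: [3.142, 0.0, 0.935]
ft_force: [0.9, 0.8, -0.6]
grip_width: 0.0333
gripper_force: 35.7
```

Release, rise and back away.

step_arm:
  commands:
    - {"xyz":[0,0,-0.0013],"rotation":[0,0,0],"jaw":0.026}
    - {"xyz":[0,0,-0.0013],"rotation":[0,0,0],"jaw":0.04}
    - {"xyz":[0,0,-0.0013],"rotation":[0,0,0],"jaw":0.055}
    - {"xyz":[0,0,-0.0013],"rotation":[0,0,0],"jaw":0.06}
    - {"xyz":[0,0,0],"rotation":[0,0,0],"jaw":0.06}
    - {"xyz":[0,0,0.025],"rotation":[0,0,0],"jaw":0.06}
    - {"xyz":[0,0,0.075],"rotation":[0,0,0],"jaw":0.06}
    - {"xyz":[0,0,0.15],"rotation":[0,0,0],"jaw":0.06}

```text
clock: 32.5
eef_pos: [0.5642, 0.0254, 0.147]
tool_rot: [-3.14, 0.002, 0.935]
ft_force: [-0.1, 1.4, -0.1]
grip_width: 0.06
gripper_force: 0.0
```

Scaled: -0.17 m / 0.4 = -0.425, -0.06 m / 0.4 = -0.15.

step_arm:
  commands:
    - {"xyz":[0,0,0.075],"rotation":[0,0,0],"jaw":0.06}
    - {"xyz":[0,0,0.15],"rotation":[0,0,0],"jaw":0.06}
    - {"xyz":[-0.075,-0.075,0.225],"rotation":[0,0,0],"jaw":0.06}
    - {"xyz":[-0.15,-0.15,0.25],"rotation":[0,0,0],"jaw":0.06}
    - {"xyz":[-0.225,-0.25,0.25],"rotation":[0,0,0],"jaw":0.06}
    - {"xyz":[-0.3,-0.35,0.25],"rotation":[0,0,0],"jaw":0.06}
    - {"xyz":[-0.35,-0.425,0.25],"rotation":[0,0,0],"jaw":0.06}
    - {"xyz":[-0.35,-0.425,0.25],"rotation":[0,0,0],"jaw":0.06}

```text
clock: 33.3
eef_pos: [0.423, -0.147, 0.2486]
tool_rot: [3.14, -0.001, 0.932]
ft_force: [1.0, 0.5, 0.1]
grip_width: 0.0603
gripper_force: 0.0
```

```bash
python3 ck.py top wrist scene; python3 -c "
from h import *
p=camera('top');cv2.imwrite('pics/f.png',cv2.resize(p['img'][120:250,150:330,::-1],None,fx=4,fy=4))"
```

```text
scene short 33 [-19.2  -3.9] [50.8 26.4] 88.1 0.0465
scene long 43 [15.1 -5.5] [67.8 28.8] 88.5 0.047
scene bridge 52 [-12.5 -13.6] [32.4 60.8] 41.3 0.0759
scene tags 92 [-2.4 -3.1] [65.9 36.7] 88.5 0.0916
scene plate 11 [35.8 -9.1] [58.4  2.3] 89.0 0.0408
```

View pics/f.png

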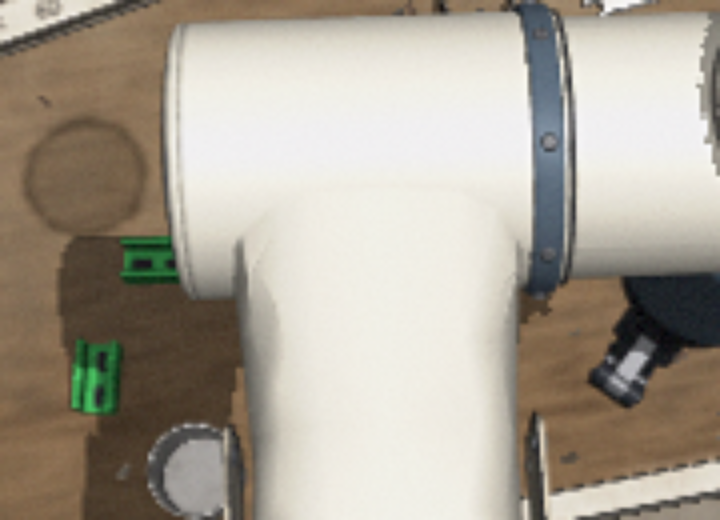

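The arm hides the cradle from the top camera. The scene camera shows the tags flat and centred on the bridge (about 0 mm off once its known offset is allowed for, top at 92 mm), and both channels unmoved.

```bash
python3 -c "
from workcell import workorder
print(workorder.finish_job())"
```

```text
the job is handed in; nothing more can be done
None
```

The bundle is made up in the cradle and the job is handed in, with no verdict returned: both channels are side by side, the bridge is interlocked over them, the tags are centred on top by the scene camera (the arm hid the last top view), everything is let go, and no move went near the bystanders.

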